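# Nip a driver board in the bench board holder by its sunken knob

## Task

Set the small driver board down flat on the bed of the board holder, between the sliding jaw and the end stop, heat sink up, and let go of it. Then reach into the round well and turn the sunken knob clockwise until the sliding jaw nips the board against the end stop with about 10 N, gently: never over 25 N, or the board cracks. Work the jaw only by the knob, do not press hard on the panel or the walls of the well, leave the other things on the bench alone, and finish with the gripper clear.

Things in the scene. Friction and masses are not known exactly. Their poses are not given: they have to be found in the camera images.
- holder: Aluminium board holder fixed to the mat, z up, y from -130 to +121 mm, 110 mm wide in x; origin on the mat on its centre line. Bed for the board at z=35 mm. End stop: dark steel bar across the bed, 8 mm high, 110 mm long, clamped fast with its face anywhere from y=-105 to -100 mm, differing each time. The board goes between it and the sliding jaw, centred on x=0.
- panel: Grey block of the holder, same origin and axes as the holder; top at z=45 mm. In it a round well, 78 mm diameter, 20 mm deep, floor at z=25 mm, centre at x=0, y=+71 mm, the knob in its middle: 28 mm are left between knob and wall all round, so a wide open gripper does not fit in. Do not press on it with over 20 N.
- knob_top (a point): Centre of the knob's flat top, at z=43 mm of the holder, 2 mm below the panel's top. The knob is a black plastic cylinder, upright, 22 mm diameter, 17.5 mm tall, with a short white line on top; it can be gripped at any yaw.
- knob (a joint): Knob angle, rad, grows clockwise seen from above, 0 to 3; starts at 0 to 0.3. One rad moves the sliding jaw 6 mm to the end stop. Turning takes 0.15 N m of friction (about 0.1 is left in the wrist after each small turn), plus 0.006 N m per newton of jaw on board. It stays where it is left and keeps the nip. After first touch and closing up, each 0.1 rad adds 8 to 10 N.
- jaw: Sliding jaw, dark steel bar on the bed, 60 mm in the holder's x, 16 mm in y, 8 mm tall, on a stiff spring (16 N/mm). Origin at the foot of its face, which looks along the holder's -y to the end stop; the bar lies behind, towards the well. With the knob at 0 the face is at y=-32 mm of the holder, so 68 to 73 mm from the stop. Not to be pushed with the gripper.
- board: Driver board: green circuit board on an aluminium plate, 46 mm in x, 60 mm in y, 6 mm thick, origin under its centre, z up, about 0.12 kg. In its middle a finned aluminium heat sink, 18 mm in x, 36 mm in y, from 6 to 34 mm above the underside: grip it across the 18 mm. Starts on the mat, top up. Its 60 mm length goes between jaw and stop, either way round.
- spool: Bystander: standing solder spool, 48 mm diameter, 42 mm tall, origin under its centre.
- tin: Bystander: round tip-cleaner tin with brass wool, 62 mm diameter, 35 mm tall, origin under its centre.
- screwdriver: Bystander: screwdriver 160 mm long lying on the mat.
Things that resemble listed ones, but are neither listed nor needed, are in the scene too. What is shaped like the board but red is not meant.

How it is judged:
By the outcome, as a careful person would: the job done as asked, in the order asked, and still so for the second after the job is handed in, with the robot touching nothing.
It also fails if it takes over 72 s, if anything falls off the work surface, if the arm or the gripper's body presses on something with over 40 N, if the wrist force passes 120 N, or if a joint passes its speed limit or range.

## Robot

A 6-joint arm with a two-finger parallel gripper is mounted at the origin on the work surface. World frame = base frame: x ahead of the robot, y to its left, z up, the work surface at z = 0. Lengths are in m, angles in degrees, forces in N, time in s.
With the tool pointing down it reaches from about 0.3 to 0.75 m from the base axis. Payload 8.5 kg.
Tool frame: the origin (TCP) lies between the finger pads; the fingertips stand env.finger_overhang ahead of it and the grasp point (between the pads) lies 2 mm behind it (env.finger_overhang is the distance from the TCP to the fingertips, in m); z points along the fingers, y is the line along which they close (so a half turn about z gives the same grasp; the last joint's range is limited). The gripper opens to 85 mm and grips with 20 to 120 N. Pads are 22 mm wide; open, the fingers measure 114 mm over their backs; the gripper's body (76 mm by 85 mm) begins 54 mm behind the grasp point. The pads swing forward as they close: fully open they stand 13 mm farther back than shut.
Start: joints at [-89.112, 21.807, 74.336, -0, 83.858, -12.336], TCP at [0.126, -0.535, 0.248] pointing down, gripper open.
Joint ranges: [-178.18, 178.18], [-50.72, 133.34], [12.68, 142.11], [-81.47, 261.47], [9.98, 163.14], [-165.26, 165.26]. Speed limits (degrees/s): [136.94, 136.94, 180, 180, 180, 180].

## Interface

Orientations are given as a 3x3 rotation matrix whose columns are the frame's x, y, z axes.
In Python, from rig import env gives the robot as it stands. The module is installed in compiled form; this text tells all that it offers.
- The arm moves only by the tool jog_arm, never from a script. Its arguments are lists of equal length, an entry for each row: "hand": the finger opening in m, from 0 to 0.0854; "travel": the shift along the world's x, y, z in m, a list of three; "yaw": the turn about the world's z in rad. A call has exactly 5 rows; each row shifts and turns the commanded pose from where the row before left it; what a row does not reach is not made up. A row lasts 1/8 s, in which the tool goes at most 62.5 mm and 10.7 degrees, less where a joint would pass 70% of its speed; a pose out of reach is approached as far as the arm can. A call is refused whole if a number of a shift passes 0.0625 or a number of a turn 0.188, either way. A call with a gripper value outside its range is refused whole. The fingers move at their own pace and stop on an object; "grip_force" is the grip in N (left out, the last holds). Time passes only in rows, so rows that do not move let the fingers close, or fill a call up. It gives the time, the measured TCP pose, the force, the opening and the grip force at its end, in the units of the state.
- env.observe(): the state, without advancing time (a new reading comes with each control period).
- env.get_image(name): name is "scene" or "top"; returns the picture (480x640x3 uint8, red, green, blue); there is no depth.
- env.calibration(name): a dict with "fx", "fy", "cx", "cy" (pixels), "position" and "rotation" of the camera in the world. Camera axes: x right, y down, z forward; pixel columns grow to the right and rows downward; lengths in m; the calibration is good to about 2 mm. A picture is of the moment at which its call begins. calibration takes no time and is no camera call.
- env.close_job(): hands the job in; it is judged then, once.
The state is a dict: "time_s": time; "q": joint angles; "qvel": joint speeds; "joint_efforts": joint torques, N m; "position": TCP position; "tool_rot": TCP orientation; "ft_force": force on the tool from outside, world axes, zero at the start; "wrist_torque": the same for the moment, N m; "grip_width": finger opening in m; "gripper_force": force on a finger pad.
Only numpy, scipy, OpenCV 4.12 (cv2) and the standard library are available. Lean on these libraries where they do the work, as an engineer would, in place of code of your own. Each camera call takes 0.05 s, during which the arm holds its last target. There are 200 camera calls.

## Working session

There is one attempt and no reset: what is moved stays moved. The work goes in short steps, Python scripts to look and compute and a tool call to move; the robot and the scene stay as the last step left them, time stands still between calls to the robot, and variables do not carry over. Pictures are saved under pics/ and viewed, at most 10 in all, crops included, and the job is handed in when it is done.

Besides the shell and the picture viewer there is one more tool, called after "Emit:" as name(argument=value, ...), one argument or row to a line, values as JSON. jog_arm: Moves the arm, as the interface text tells. Its arguments: {"type":"object","properties":{"hand":{"type":"array"},"travel":{"type":"array"},"yaw":{"type":"array"},"grip_force":{"type":"number"}},"required":["hand","travel","yaw"]}

```bash
mkdir -p pics; ls; cat > h.py <<'E'
import numpy as np,cv2
from rig import env
def ray(c,u,v):
    R=np.array(c['rotation']);d=R@np.array([(u-c['cx'])/c['fx'],(v-c['cy'])/c['fy'],1]);return np.array(c['position']),d/np.linalg.norm(d)
def onz(c,u,v,z):
    p,d=ray(c,u,v);return p+d*(z-p[2])/d[2]
def tri(c1,a,c2,b):
    p,d=ray(c1,*a);q,e=ray(c2,*b)
    s,t=np.linalg.lstsq(np.c_[d,-e],q-p,rcond=None)[0]
    x,y=p+s*d,q+t*e;return (x+y)/2,np.linalg.norm(x-y)
def proj(c,P):
    x=np.array(c['rotation']).T@(np.array(P)-c['position']);return np.array([c['fx']*x[0]/x[2]+c['cx'],c['fy']*x[1]/x[2]+c['cy']])
def shot(n,f):
    im=env.get_image(n);cv2.imwrite(f'pics/{f}.png',im[:,:,::-1]);return im
E
python3 - <<'E'
from h import *
for n in('scene','top'):
    shot(n,n+'0');print(n,env.calibration(n))
o=env.observe();print(o,env.finger_overhang)
E
```

```text
pics
scene {'fx': 621.2855681720141, 'fy': 621.2855681720141, 'cx': 327.6627861305137, 'cy': 246.7924774609613, 'position': array([1.71322634, 0.42324857, 0.89520536]), 'rotation': array([[-0.32873266,  0.52708337, -0.78365679],
       [ 0.94439115,  0.17664257, -0.27734954],
       [-0.00775918, -0.83125238, -0.55584105]])}
top {'fx': 594.7245499436839, 'fy': 594.7245499436839, 'cx': 316.57352168495373, 'cy': 237.67948638169554, 'position': array([0.43040023, 0.02529291, 1.49762532]), 'rotation': array([[ 0.00541765, -0.99806395,  0.06195972],
       [-0.99997915, -0.00562492, -0.00317139],
       [ 0.00351376, -0.06194124, -0.99807361]])}
{'time_s': 0.1, 'q': array([-8.91112653e+01,  2.18397446e+01,  7.43793260e+01, -4.47672216e-04,
        8.38618318e+01, -1.23364354e+01]), 'qvel': array([-0.02867945, -0.08629654, -0.150634  , -0.01796902,  0.07798539,
        0.00244905]), 'joint_efforts': array([ 5.72990786e-03, -4.49215472e+01, -2.31656170e+01, -1.00349935e-04,
        3.62532417e-03,  1.69293435e-05]), 'position': array([ 0.12581396, -0.53515838,  0.2477554 ]), 'tool_rot': array([[ 9.73478306e-01,  2.28779340e-01, -2.96689594e-05],
       [ 2.28779153e-01, -9.73477327e-01,  1.41172203e-03],
       [ 2.94090774e-04, -1.38106841e-03, -9.99999003e-01]]), 'ft_force': array([-0.08877426, -0.24038225, -0.56365755]), 'wrist_torque': array([ 0.03795242, -0.01239561, -0.03576087]), 'gripper_force': 0.0, 'grip_width': 0.08539745518565935} 0.017
```

View pics/scene0.png

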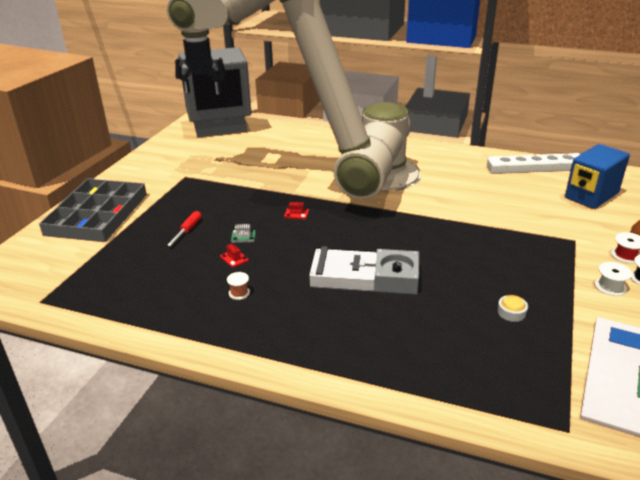

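View pics/top0.png

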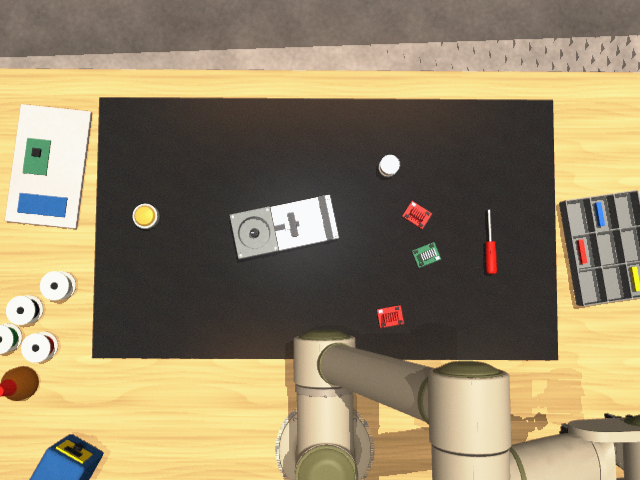

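The scene view shows the board at (243,233), red decoys at (297,211) and (234,257), and the holder from (312,270) to (418,270) with the knob at (397,267). The top view shows the board at (426,254), the holder at (285,228) and the knob at (254,233). I'll enlarge those regions.

```bash
python3 - <<'E'
from h import *
t=cv2.imread('pics/top0.png');s=cv2.imread('pics/scene0.png')
r=lambda im,x,y,w,h,k:cv2.resize(im[y:y+h,x:x+w],None,fx=k,fy=k,interpolation=cv2.INTER_CUBIC)
o=np.zeros((600,800,3),np.uint8)
a=r(t,224,188,120,76,4);o[:304,:480]=a
b=r(t,406,236,40,36,8);o[:288,480:]=b
c=r(s,305,240,120,56,4);o[304:528,:480]=c
d=r(s,223,218,40,32,8);o[304:560,480:]=d
cv2.imwrite('pics/crop1.png',o)
E
```

```text
(no output)
```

View pics/crop1.png

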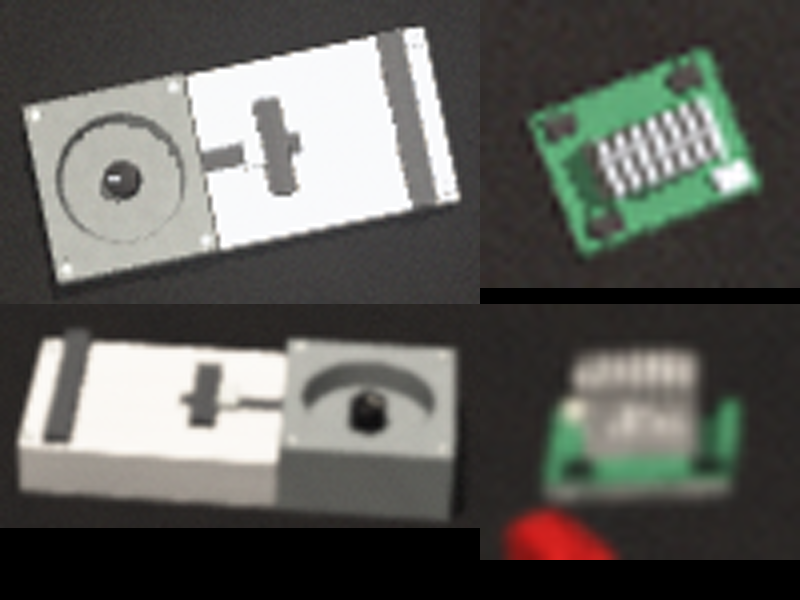

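The top crop shows the holder with its stop bar near full-image (326,218), jaw near (293,224) and knob near (254,233). The heat sink's long axis runs along the board. Next I'll measure them.

```bash
cat > m.py <<'E'
from h import *
T=cv2.imread('pics/top0.png');S=cv2.imread('pics/scene0.png');ct=env.calibration('top');cs=env.calibration('scene')
def cen(m): 
    n,l,st,c=cv2.connectedComponentsWithStats(m.astype(np.uint8)); i=1+np.argmax(st[1:,4]); return c[i],st[i],(l==i).astype(np.uint8)
def win(m,x,y,w,h):
    z=np.zeros_like(m);z[y:y+h,x:x+w]=m[y:y+h,x:x+w];return z
def quad(m):
    c=max(cv2.findContours(m,cv2.RETR_EXTERNAL,cv2.CHAIN_APPROX_NONE)[0],key=cv2.contourArea)
    return cv2.minAreaRect(c),c
E
python3 - <<'E'
from m import *
np.set_printoptions(precision=4,suppress=True)
g=T.max(2).astype(int);gs=S.max(2).astype(int)
for nm,th,z in (('holder',90,.04),('bed',205,.035)):
    m=win(g>th,224,188,120,76);_,st,m=cen(m)
    m=cv2.morphologyEx(m,cv2.MORPH_CLOSE,np.ones((15,15)))
    r,_=quad(m);b=cv2.boxPoints(r)
    P=np.array([onz(ct,*p,z) for p in b]);print(nm,st,r,'\n',P[:,:2],[np.linalg.norm(P[i]-P[i-1]) for i in range(4)],P.mean(0))
# knob
for n,im,c,w in(('t',T,ct,(246,222,18,18)),('s',S,cs,(388,255,20,20))):
    m=win(im.max(2)<75,*w);ce,st,m=cen(m);print('knob',n,ce,st)
# green board
for n,im,w in(('t',T,(406,236,40,36)),('s',S,(223,218,40,30))):
    hsv=cv2.cvtColor(im,cv2.COLOR_BGR2HSV);m=win((hsv[...,0]>45)&(hsv[...,0]<90)&(hsv[...,1]>70)&(hsv[...,2]>60),*w)
    m=cv2.morphologyEx(m.astype(np.uint8),cv2.MORPH_CLOSE,np.ones((5,5)) );ce,st,_=cen(m);r,_=quad(m);print('board',n,ce,st,r)
    if n=='t':
        b=cv2.boxPoints(r);P=np.array([onz(ct,*p,.006) for p in b]);print(P,[np.linalg.norm(P[i]-P[i-1]) for i in range(4)],P.mean(0))
    m2=win((hsv[...,1]<40)&(hsv[...,2]>120),*w);ce,st,mm=cen(m2);print('sink',ce,st,quad(mm)[0])
E
```

```text
holder [ 230  195  109   64 4624] ((284.11541748046875, 226.07693481445312), (46.0872917175293, 103.35320281982422), 78.69007110595703) 
 [[ 0.579   0.2366]
 [ 0.6307 -0.0125]
 [ 0.5191 -0.0352]
 [ 0.468   0.2129]] [np.float64(0.11354771587743798), np.float64(0.25448645644867895), np.float64(0.11385488344663308), np.float64(0.2533020078143174)] [0.5492 0.1005 0.04  ]
bed [ 271  197   56   53 1865] ((298.02655029296875, 223.1260223388672), (43.82872772216797, 48.618473052978516), 78.11134338378906) 
 [[ 0.5973  0.1368]
 [ 0.6229  0.0194]
 [ 0.5167 -0.0034]
 [ 0.4913  0.1135]] [np.float64(0.10847081680802885), np.float64(0.12020125167797194), np.float64(0.10861500385876158), np.float64(0.1196701441584329)] [0.557  0.0666 0.035 ]
knob t [254.4211 234.6842] [250 231   9   7  19]
knob s [396.1864 267.4746] [393 263   8   9  59]
board t [425.691  254.4461] [412 242  29  26 343] ((426.086181640625, 254.46554565429688), (19.126619338989258, 24.32608985900879), 68.19859313964844)
[[ 0.4931 -0.2173  0.006 ]
 [ 0.5161 -0.2742  0.006 ]
 [ 0.4716 -0.2918  0.006 ]
 [ 0.4486 -0.2349  0.006 ]] [np.float64(0.04780767694513825), np.float64(0.06139703464354522), np.float64(0.0478600069140024), np.float64(0.061285646976810604)] [ 0.4824 -0.2546  0.006 ]
sink [427.8961 254.1688] [421 249  15  12  77] ((428.0000305175781, 253.99996948242188), (7.427813529968262, 14.484235763549805), 68.19859313964844)
board s [243.7521 236.1453] [231 230  25  10 117] ((243.0, 234.5), (9.0, 24.0), 90.0)
sink [241.8708 230.1067] [233 224  17  13 178] ((241.0, 230.0), (12.0, 16.0), 90.0)
```

```bash
cat > prof.py <<'E'
from m import *
def edges(P0,yaw,z,axis,fixed,lo,hi,im,c,ch=None):
    # profile in holder frame (m); returns positions and gradient
    t=np.arange(lo,hi,.0002);ex=np.array([np.cos(yaw),np.sin(yaw)]);ey=np.array([-ex[1],ex[0]])
    W=[P0+(a*ex+fixed*ey if axis=='x' else fixed*ex+a*ey) for a in t]
    uv=np.array([proj(c,[*w,z]) for w in W],np.float32)
    v=cv2.remap(cv2.GaussianBlur(im.max(2),(0,0),.6),uv[:,0][None],uv[:,1][None],cv2.INTER_LINEAR)[0].astype(float)
    return t,np.gradient(v)
E
python3 - <<'E'
from prof import *
np.set_printoptions(precision=4,suppress=True)
yaw=np.radians(11.8);ey=np.array([-np.sin(yaw),np.cos(yaw)]);P0=np.array([.5492,.1005])+.0045*ey
for z,ys in((.035,np.arange(-.09,.0,.01)),(.045,np.arange(.03,.12,.01))):
    R=[]
    for y in ys:
        t,g=edges(P0,yaw,z,'x',y,-.075,.075,T,ct);n=len(t)//2
        R.append([y,t[np.argmax(g[:n])],t[n+np.argmin(g[n:])]])
    R=np.array(R);mid=(R[:,1]+R[:,2])/2;print(z,np.c_[R,mid]*1000,np.polyfit(R[:,0],mid,1))
for x in(-.04,-.02,0,.02,.04):
    t,g=edges(P0,yaw,.035,'y',x,-.15,-.06,T,ct);a=t[np.argmax(g*(t<-.12))]
    q=(t>-.125)
    t2,g2=edges(P0,yaw,.043,'y',x,-.13,-.06,T,ct)
    b=t2[np.argmin(g2)],t2[np.argmax(g2)]
    t3,g3=edges(P0,yaw,.045,'y',x,.09,.14,T,ct)
    print(x,'end',a*1e3,'stop',np.array(b)*1e3,'panelend',t3[np.argmin(g3)]*1e3)
for x in(-.022,-.018,.012,.018,.022):
    t,g=edges(P0,yaw,.043,'y',x,-.05,0,T,ct);print('jaw',x,t[np.argmin(g)]*1e3,t[np.argmax(g)]*1e3)
print(onz(ct,254,233,.043),tri(ct,(254,233),cs,(397,263.5)),P0,P0+.071*ey)
E
```

```text
0.035 [[-90.  -54.2  55.2   0.5]
 [-80.  -55.   54.6  -0.2]
 [-70.  -53.6  57.8   2.1]
 [-60.  -54.4  55.2   0.4]
 [-50.  -55.2  55.4   0.1]
 [-40.  -53.8  55.    0.6]
 [-30.  -54.6  55.6   0.5]
 [-20.  -55.4  54.   -0.7]
 [-10.  -55.8  57.2   0.7]] [-0.0062  0.0001]
0.045 [[ 30.  -55.   54.4  -0.3]
 [ 40.  -54.6  55.8   0.6]
 [ 50.  -54.6  55.    0.2]
 [ 60.  -56.   53.8  -1.1]
 [ 70.  -55.6  55.2  -0.2]
 [ 80.  -55.2  56.6   0.7]
 [ 90.  -55.2  55.8   0.3]
 [100.  -56.2  55.   -0.6]
 [110.  -55.8  54.2  -0.8]] [-0.006   0.0003]
-0.04 end -130.19999999999942 stop [-117.6 -129.2] panelend 121.6000000000009
-0.02 end -128.7999999999994 stop [-117.4 -130. ] panelend 119.80000000000085
0 end -129.1999999999994 stop [-116.4 -128. ] panelend 121.6000000000009
0.02 end -129.5999999999994 stop [-117.2 -129.2] panelend 122.00000000000091
0.04 end -129.1999999999994 stop [-115.4 -130. ] panelend 121.00000000000088
jaw -0.022 -34.0000000000001 -15.80000000000021
jaw -0.018 -33.400000000000105 -16.600000000000204
jaw 0.012 -33.800000000000104 -16.20000000000021
jaw 0.018 -33.6000000000001 -15.600000000000211
jaw 0.022 -32.60000000000011 -16.00000000000021
[0.5313 0.1741 0.043 ] (array([0.5307, 0.1759, 0.0452]), np.float64(0.004140022951052002)) [0.5483 0.1049] [0.5338 0.1744]
```

```bash
python3 - <<'E'
from prof import *
np.set_printoptions(precision=4,suppress=True)
yaw=np.radians(12.1);ex=np.array([np.cos(yaw),np.sin(yaw)]);ey=np.array([-ex[1],ex[0]]);P0=np.array([.5483,.1049])+.0004*ey
for x in(-.045,-.03,-.02,-.01,0,.01,.02,.03,.045):
    t,g=edges(P0,yaw,.043,'y',x,-.112,-.09,T,ct);print('stopface',x,t[np.argmax(g)]*1e3)
W=lambda x,y:P0+x*ex+y*ey
print('knob',W(0,.071),'gapmid',W(0,-.068))
# scene cam check: where do holder points fall
for nm,p in dict(knob=[*W(0,.071),.043],A=[*W(.055,.121),.045],B=[*W(.055,-.13),.035],C=[*W(-.055,-.13),.035],D=[*W(-.055,.121),.045],E=[*W(.055,.121),0],F=[*W(.055,-.13),0]).items(): print(nm,proj(cs,p),proj(ct,p))
sk=onz(ct,428,254,.034);print('sinktop',sk)
b=np.radians(22);bc=np.array([.4824,-.2546])
for z in(.006,.034):print('board proj',z,proj(ct,[*bc,z]),proj(cs,[*bc,z]))
bx=np.array([np.cos(b),np.sin(b)]);by=np.array([-bx[1],bx[0]])
q=np.array([proj(cs,[*(bc+i*.009*bx+j*.018*by),.034]) for i,j in((1,1),(1,-1),(-1,-1),(-1,1))]);print('sinktop corners scene',q)
q=np.array([proj(cs,[*(bc+i*.023*bx+j*.03*by),.006]) for i,j in((1,1),(1,-1),(-1,-1),(-1,1))]);print('pcb corners scene',q)
E
```

```text
stopface -0.045 -99.79999999999966
stopface -0.03 -100.19999999999966
stopface -0.02 -99.39999999999964
stopface -0.01 -98.1999999999996
stopface 0 -99.19999999999963
stopface 0.01 -97.9999999999996
stopface 0.02 -98.59999999999962
stopface 0.03 -98.79999999999963
stopface 0.045 -100.59999999999968
knob [0.5333 0.1747] gapmid [0.5625 0.0388]
knob [395.3139 264.8282] [253.7562 232.1828]
A [416.5801 279.4599] [229.2355 214.3713]
B [307.7449 275.5932] [329.307  194.1883]
C [314.4032 249.358 ] [338.484  237.6045]
D [416.8289 252.4276] [238.0468 258.2984]
E [415.1867 295.0263] [231.7826 216.1706]
F [308.1239 287.5302] [328.9634 196.0518]
sinktop [ 0.4825 -0.254   0.034 ]
board proj 0.006 [426.0989 254.4387] [241.4036 235.7269]
board proj 0.034 [428.2282 254.0543] [240.4979 226.7566]
sinktop corners scene [[247.1765 228.3507]
 [233.3485 228.7997]
 [233.8749 225.1758]
 [247.5763 224.7337]]
pcb corners scene [[252.3087 240.0872]
 [229.3186 240.8498]
 [230.7345 231.4609]
 [253.1958 230.7281]]
```

Emit:
jog_arm(
  hand=[0.06,0.05,0.05,0.05,0.05],
  travel=[
    [0.0356,0.028,0],
    [0.0356,0.028,0],
    [0.0356,0.028,0],
    [0.0356,0.028,0],
    [0.0356,0.028,0],
  ],
  yaw=[0.172,0.172,0.172,0.172,0.172],
  grip_force=30,
)

```text
time_s: 0.72
position: [0.3048, -0.3943, 0.2481]
tool_rot: [[0.457, 0.89, -0.0], [0.89, -0.457, 0.0], [0.0, -0.0, -1.0]]
ft_force: [0.2, -0.6, 0.2]
grip_width: 0.0498
gripper_force: 0.0
```

Emit:
jog_arm(
  hand=[0.05,0.05,0.05,0.05,0.05],
  travel=[
    [0.0356,0.028,0],
    [0.0356,0.028,0],
    [0.0356,0.028,0],
    [0.0356,0.028,0],
    [0.0356,0.028,0],
  ],
  yaw=[0.172,0.172,0.172,0.172,0.172],
)

```text
time_s: 1.35
position: [0.4828, -0.2543, 0.248]
tool_rot: [[-0.376, 0.927, -0.001], [0.927, 0.376, 0.0], [0.001, -0.0, -1.0]]
ft_force: [-0.2, -0.7, 0.2]
grip_width: 0.0498
gripper_force: 0.0
```

Emit:
jog_arm(
  hand=[0.05,0.05,0.05,0.05,0.05],
  travel=[
    [0,0,-0.04],
    [0,0,-0.04],
    [0,0,-0.04],
    [0,0,0],
    [0,0,0],
  ],
  yaw=[0,0,0,0,0],
)

```text
time_s: 1.98
position: [0.4824, -0.2559, 0.1297]
tool_rot: [[-0.371, 0.929, 0.001], [0.929, 0.371, -0.001], [-0.002, 0.001, -1.0]]
ft_force: [-0.7, -1.4, 0.9]
grip_width: 0.05
gripper_force: 0.0
```

```bash
python3 - <<'E'
from h import *
t=shot('top','t1')[...,::-1];s=shot('scene','s1')[...,::-1];o=env.observe();print(o['position'],o['q'],o['wrist_torque'])
p=o['position'];R=o['tool_rot']
for k in(-1,1):
    P=p+R[:,2]*.017+R[:,1]*k*.025;print([proj(env.calibration(n),P) for n in('top','scene')])
r=lambda im,x,y,w,h,k:cv2.resize(im[y:y+h,x:x+w],None,fx=k,fy=k,interpolation=cv2.INTER_CUBIC)
cv2.imwrite('pics/crop2.png',np.hstack([r(t,390,210,80,80,5),r(s,205,170,80,80,5)]))
E
```

```text
[ 0.48242389 -0.2559419   0.13007554] [-4.03724296e+01  2.79407079e+01  8.54938132e+01  6.09582169e-04
  6.63847813e+01 -6.21431143e+01] [-0.01955573 -0.01369299  0.03638301]
[array([439.34163739, 262.85164929]), array([238.07867085, 195.65315477])]
[array([431.25744356, 242.88896044]), array([236.59328437, 205.2754693 ])]
```

View pics/crop2.png

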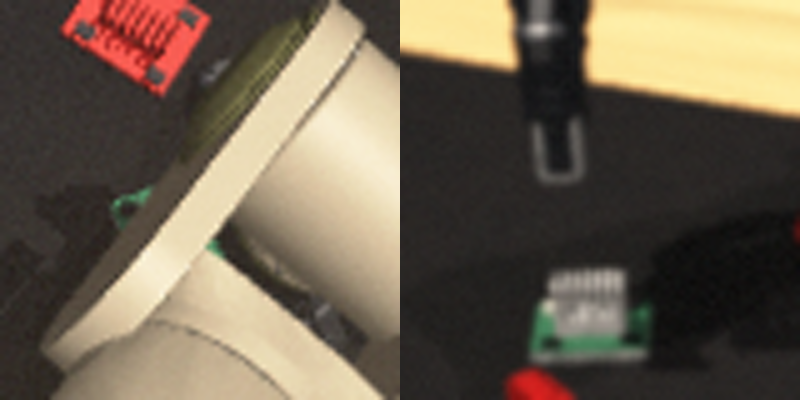

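The scene view shows the near fingertip at (237,206), as predicted, so the scene camera agrees with the robot. The board's heat sink there sits about 2 px to the right of the top camera's estimate, so I'll shift targets about +3 mm in y and -1 mm in x. Now descending.

Emit:
jog_arm(
  hand=[0.045,0.045,0.045,0.045,0.045],
  travel=[
    [-0.001,0.004,-0.03],
    [0,0,-0.03],
    [0,0,-0.024],
    [0,0,-0.01],
    [0,0,0],
  ],
  yaw=[0,0,0,0,0],
)

```text
time_s: 2.7
position: [0.4811, -0.2517, 0.0349]
tool_rot: [[-0.371, 0.929, 0.001], [0.929, 0.371, -0.0], [-0.001, 0.0, -1.0]]
ft_force: [0.6, 0.4, 0.6]
grip_width: 0.0452
gripper_force: 0.0
```

Emit:
jog_arm(
  hand=[0.035,0.03,0.025,0.022,0.02],
  travel=[
    [0,0,0],
    [0,0,0],
    [0,0,0],
    [0,0,0],
    [0,0,0],
  ],
  yaw=[0,0,0,0,0],
  grip_force=25,
)

```text
time_s: 3.32
position: [0.4808, -0.2514, 0.0344]
tool_rot: [[-0.371, 0.929, 0.0], [0.929, 0.371, -0.0], [-0.0, 0.0, -1.0]]
ft_force: [-0.4, -0.8, 0.0]
grip_width: 0.0197
gripper_force: 0.0
```

Emit:
jog_arm(
  hand=[0.02,0.02,0.01,0.01,0.01],
  travel=[
    [0,0,-0.005],
    [0,0,0],
    [0,0,0],
    [0,0,0],
    [0,0,0],
  ],
  yaw=[0,0,0,0,0],
  grip_force=40,
)

```text
time_s: 3.95
position: [0.4808, -0.2514, 0.0293]
tool_rot: [[-0.371, 0.929, -0.0], [0.929, 0.371, 0.0], [0.0, -0.0, -1.0]]
ft_force: [-0.4, -0.6, -1.0]
grip_width: 0.0174
gripper_force: 39.0
```

Emit:
jog_arm(
  hand=[0.01,0.01,0.01,0.01,0.01],
  travel=[
    [0,0,0.02],
    [0,0,0.04],
    [0,0,0.05],
    [0,0,0],
    [0,0,0],
  ],
  yaw=[0,0,0,0,0],
)

```text
time_s: 4.58
position: [0.4804, -0.2511, 0.1386]
tool_rot: [[-0.371, 0.929, -0.001], [0.929, 0.371, 0.001], [0.001, -0.001, -1.0]]
ft_force: [-0.3, 0.6, -1.7]
grip_width: 0.0167
gripper_force: 39.2
```

```bash
python3 - <<'E'
from h import *
s=shot('scene','s2')[...,::-1];t=shot('top','t2')[...,::-1];o=env.observe();print(o['position'],o['ft_force'],o['wrist_torque'])
r=lambda im,x,y,w,h,k:cv2.resize(im[y:y+h,x:x+w],None,fx=k,fy=k,interpolation=cv2.INTER_CUBIC)
cv2.imwrite('pics/crop3.png',np.hstack([r(t,390,210,80,80,5),r(s,205,170,80,80,5)]))
E
```

```text
[ 0.48030134 -0.250982    0.13796169] [ 0.37193048  0.18993885 -1.87939997] [ 0.00890865 -0.00217802  0.02882328]
```

View pics/crop3.png

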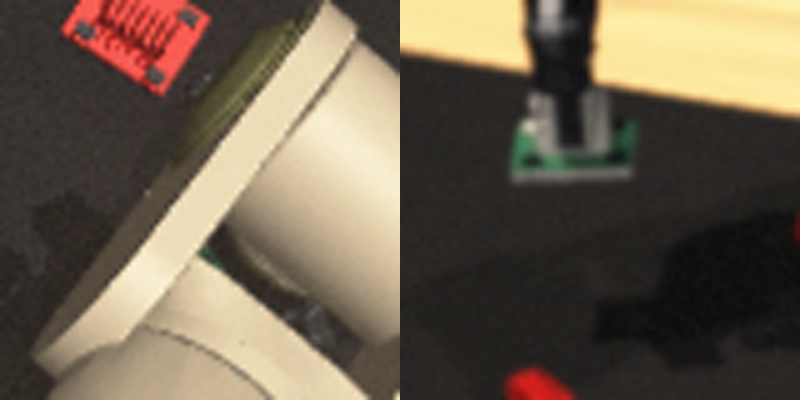

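The board is held level, with the finger centred on the heat sink at about (239,195) in the full scene image. Now over to the bed.

Emit:
jog_arm(
  hand=[0.01,0.01,0.01,0.01,0.01],
  travel=[
    [0.008,0.0295,0],
    [0.008,0.0295,0],
    [0.008,0.0295,0],
    [0.008,0.0295,0],
    [0.008,0.0295,0],
  ],
  yaw=[-0.017,-0.017,-0.017,-0.017,-0.017],
)

```text
time_s: 5.3
position: [0.5206, -0.1028, 0.1381]
tool_rot: [[-0.29, 0.957, -0.002], [0.957, 0.29, 0.001], [0.002, -0.002, -1.0]]
ft_force: [-0.1, 0.2, -0.8]
grip_width: 0.0174
gripper_force: 39.2
```

Emit:
jog_arm(
  hand=[0.01,0.01,0.01,0.01,0.01],
  travel=[
    [0.008,0.0295,0],
    [0.008,0.0295,0],
    [0.008,0.0295,0],
    [0.008,0.0295,0],
    [0.008,0.0295,0],
  ],
  yaw=[-0.017,-0.017,-0.017,-0.017,-0.017],
)

```text
time_s: 5.92
position: [0.5606, 0.0446, 0.138]
tool_rot: [[-0.208, 0.978, -0.002], [0.978, 0.208, 0.0], [0.001, -0.002, -1.0]]
ft_force: [1.1, 0.3, -1.0]
grip_width: 0.0174
gripper_force: 39.2
```

Emit:
jog_arm(
  hand=[0.01,0.01,0.01,0.01,0.01],
  travel=[
    [0,0,-0.03],
    [0,0,-0.025],
    [0,0,0],
    [0,0,0],
    [0,0,0],
  ],
  yaw=[0,0,0,0,0],
)

```text
time_s: 6.55
position: [0.5612, 0.0435, 0.0852]
tool_rot: [[-0.208, 0.978, 0.002], [0.978, 0.208, -0.0], [-0.0, 0.002, -1.0]]
ft_force: [-0.0, -0.5, -0.8]
grip_width: 0.0177
gripper_force: 39.2
```

```bash
python3 - <<'E'
from h import *
s=shot('scene','s3')[...,::-1];t=shot('top','t3')[...,::-1];o=env.observe();print(o['position'],o['tool_rot'][:2,1],o['ft_force'],o['wrist_torque'])
r=lambda im,x,y,w,h,k:cv2.resize(im[y:y+h,x:x+w],None,fx=k,fy=k,interpolation=cv2.INTER_CUBIC)
cv2.imwrite('pics/crop4.png',np.vstack([r(s,303,225,130,75,6)[:,:780],np.zeros((30,780,3),np.uint8)]))
E
```

```text
[0.56108284 0.04351403 0.08504672] [0.97804735 0.20837933] [ 0.48309572 -1.13387902 -1.74258092] [-0.0035636  -0.03494236 -0.01744312]
```

View pics/crop4.png

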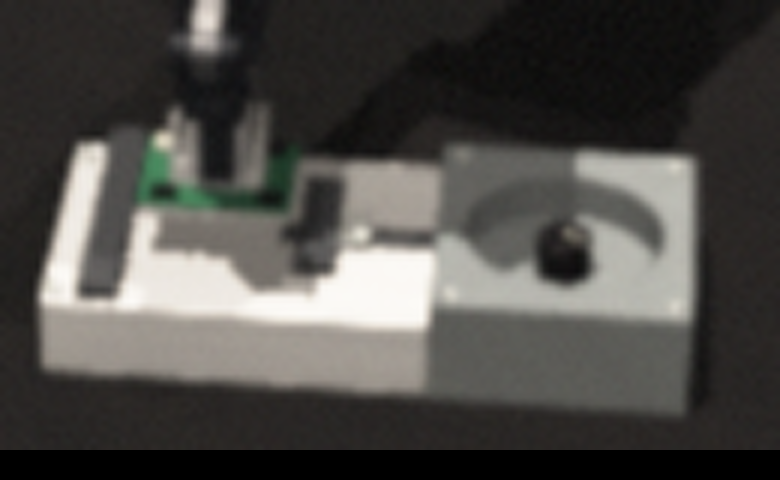

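```bash
python3 - <<'E'
from prof import *
S=cv2.imread('pics/s3.png')
yaw=np.radians(12.1);ex=np.array([np.cos(yaw),np.sin(yaw)]);ey=np.array([-ex[1],ex[0]]);P0=np.array([.5483,.1049])+.0004*ey+np.array([-.0013,.0032])
for x in(.03,.036,.042,.046,.05):
    t,g=edges(P0,yaw,.035,'y',x,-.11,-.085,S,cs);print('stopfoot',x,t[np.argmax(g)]*1e3)
    t,g=edges(P0,yaw,.045,'y',x,.105,.14,S,cs);print('   panelend',x,t[np.argmin(g)]*1e3)
    t,g=edges(P0,yaw,.035,'y',x,-.145,-.12,S,cs);print('   bedend',x,t[np.argmax(g)]*1e3)
for x in(.012,.018,.022,.025,.028):
    t,g=edges(P0,yaw,.043,'y',x,-.045,-.01,S,cs);print('jawtop',x,t[np.argmin(g)]*1e3,t[np.argmax(g)]*1e3)
G=S.copy();hsv=cv2.cvtColor(S,cv2.COLOR_BGR2HSV);m=((hsv[...,0]>45)&(hsv[...,0]<90)&(hsv[...,1]>80))*hsv[...,1]
M=np.dstack([m]*3).astype(np.uint8)
for x in(.0,.005,.01,.015,.02):
    t,g=edges(P0,yaw,.0617,'y',x,-.11,-.02,M,cs);n=len(t)//2;print('board',x,t[np.argmax(g[:n])]*1e3,t[n+np.argmin(g[n:])]*1e3)
print('tcp in holder',[(np.array([.5611,.0435])-P0)@e for e in(ex,ey)])
E
```

```text
stopfoot 0.03 -98.79999999999968
   panelend 0.03 120.80000000000045
   bedend 0.03 -130.9999999999996
stopfoot 0.036 -100.39999999999972
   panelend 0.036 121.40000000000046
   bedend 0.036 -132.39999999999964
stopfoot 0.042 -101.39999999999975
   panelend 0.042 121.40000000000046
   bedend 0.042 -132.19999999999962
stopfoot 0.046 -102.9999999999998
   panelend 0.046 119.2000000000004
   bedend 0.046 -131.7999999999996
stopfoot 0.05 -102.39999999999978
   panelend 0.05 118.8000000000004
   bedend 0.05 -131.1999999999996
jawtop 0.012 -40.40000000000003 -18.600000000000158
jawtop 0.018 -37.200000000000045 -18.40000000000016
jawtop 0.022 -35.00000000000006 -18.600000000000158
jawtop 0.025 -34.60000000000006 -17.400000000000166
jawtop 0.028 -34.60000000000006 -17.800000000000164
board 0.0 -96.79999999999963 -39.59999999999798
board 0.005 -97.79999999999966 -39.19999999999797
board 0.01 -97.59999999999964 -63.39999999999866
board 0.015 -97.39999999999964 -50.39999999999829
board 0.02 -88.19999999999938 -64.1999999999987
tcp in holder [np.float64(0.00024538447470947645), np.float64(-0.06652041883154984)]
```

The crop shows the board hanging level over the bed, between the stop face (x≈130) and the jaw (x≈297). In holder coordinates it is centred in the gap to within about 1 mm, so I'll lower it.

Emit:
jog_arm(
  hand=[0.01,0.01,0.01,0.01,0.01],
  travel=[
    [0,0,-0.01],
    [0,0,-0.007],
    [0,0,-0.001],
    [0,0,0],
    [0,0,0],
  ],
  yaw=[0,0,0,0,0],
)

```text
time_s: 7.28
position: [0.5609, 0.0436, 0.0665]
tool_rot: [[-0.208, 0.978, 0.0], [0.978, 0.208, -0.0], [-0.0, 0.0, -1.0]]
ft_force: [-0.5, -0.5, -1.4]
grip_width: 0.017
gripper_force: 39.2
```

Emit:
jog_arm(
  hand=[0.01,0.01,0.01,0.01,0.01],
  travel=[
    [0,0,-0.001],
    [0,0,-0.0005],
    [0,0,0],
    [0,0,0],
    [0,0,0],
  ],
  yaw=[0,0,0,0,0],
)

```text
time_s: 7.9
position: [0.5608, 0.0436, 0.0648]
tool_rot: [[-0.208, 0.978, -0.0], [0.978, 0.208, -0.0], [-0.0, -0.0, -1.0]]
ft_force: [-0.3, -0.1, -0.9]
grip_width: 0.0174
gripper_force: 39.2
```

Emit:
jog_arm(
  hand=[0.01,0.01,0.01,0.01,0.01],
  travel=[
    [0,0,-0.0005],
    [0,0,-0.0005],
    [0,0,0],
    [0,0,0],
    [0,0,0],
  ],
  yaw=[0,0,0,0,0],
)

```text
time_s: 8.52
position: [0.5608, 0.0436, 0.064]
tool_rot: [[-0.208, 0.978, 0.0], [0.978, 0.208, -0.0], [-0.0, 0.0, -1.0]]
ft_force: [-1.6, -0.8, 4.6]
grip_width: 0.0175
gripper_force: 39.9
```

Touched down at 4.6 N. Releasing and lifting.

Emit:
jog_arm(
  hand=[0.024,0.03,0.036,0.036,0.036],
  travel=[
    [0,0,0],
    [0,0,0],
    [0,0,0],
    [0,0,0.01],
    [0,0,0.03],
  ],
  yaw=[0,0,0,0,0],
)

```text
time_s: 9.15
position: [0.5603, 0.0436, 0.1038]
tool_rot: [[-0.208, 0.978, -0.003], [0.978, 0.208, 0.0], [0.001, -0.002, -1.0]]
ft_force: [-0.5, 0.0, -0.6]
grip_width: 0.0361
gripper_force: 0.0
```

Emit:
jog_arm(
  hand=[0.036,0.036,0.036,0.036,0.036],
  travel=[
    [-0.006,0.0268,0.03],
    [-0.006,0.0268,0],
    [-0.006,0.0268,0],
    [-0.006,0.0268,0],
    [-0.005,0.0268,0],
  ],
  yaw=[0,0,0,0,0],
)

```text
time_s: 9.78
position: [0.5316, 0.1785, 0.1346]
tool_rot: [[-0.208, 0.978, 0.001], [0.978, 0.208, 0.0], [-0.0, 0.001, -1.0]]
ft_force: [0.6, 0.5, 0.1]
grip_width: 0.0364
gripper_force: 0.0
```

```bash
python3 - <<'E'
from h import *
s=shot('scene','s4')[...,::-1];t=shot('top','t4')[...,::-1];o=env.observe();print(o['time_s'],o['position'],o['tool_rot'][:2,1],o['ft_force'],o['wrist_torque'],o['q'],o['grip_width'])
r=lambda im,x,y,w,h,k:cv2.resize(im[y:y+h,x:x+w],None,fx=k,fy=k,interpolation=cv2.INTER_CUBIC)
cv2.imwrite('pics/crop5.png',np.vstack([r(s,303,205,130,90,6)[:,:780]]))
p=o['position'];R=o['tool_rot']
for k in(-1,0,1):print(proj(env.calibration('scene'),p+R[:,2]*.017+R[:,1]*k*.018))
E
```

```text
9.875 [0.53124047 0.17957786 0.13450757] [0.97747321 0.21105844] [ 1.31321541 -0.92108878  0.00916885] [-0.0285408  -0.02058233  0.03977906] [ 6.57197151e+00  2.89544642e+01  8.26758496e+01  2.47949208e-02
  6.83327702e+01 -5.62157200e+00] 0.035690391347917697
[399.52468919 234.06791299]
[399.31613649 238.26344183]
[399.10319526 242.5472563 ]
```

View pics/crop5.png

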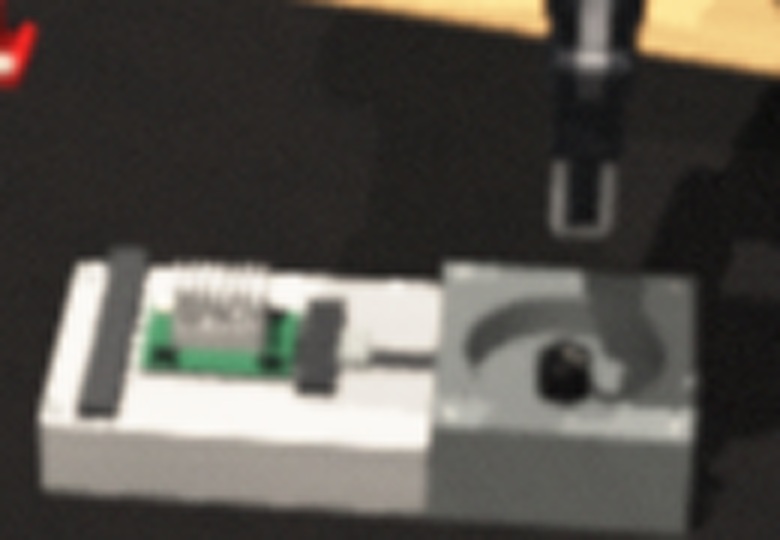

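The crop shows the board flat in the gap with the jaw still clear. The gripper hangs over the panel in line with the knob at about (397,263) in the full image. Descending in two steps.

Emit:
jog_arm(
  hand=[0.036,0.036,0.036,0.036,0.036],
  travel=[
    [0,0,0],
    [0,0,-0.03],
    [0,0,-0.025],
    [0,0,-0.01],
    [0,0,0],
  ],
  yaw=[0,0,0,0,0],
)

```text
time_s: 10.5
position: [0.532, 0.1771, 0.0688]
tool_rot: [[-0.208, 0.978, -0.0], [0.978, 0.208, -0.0], [0.0, -0.001, -1.0]]
ft_force: [0.0, -0.3, 0.3]
grip_width: 0.036
gripper_force: 0.0
```

Emit:
jog_arm(
  hand=[0.036,0.036,0.036,0.036,0.036],
  travel=[
    [0,0,-0.01],
    [0,0,-0.006],
    [0,0,-0.004],
    [0,0,0],
    [0,0,0],
  ],
  yaw=[0,0,0,0,0],
)

```text
time_s: 11.12
position: [0.5319, 0.1777, 0.049]
tool_rot: [[-0.209, 0.978, 0.0], [0.978, 0.209, 0.0], [-0.0, 0.0, -1.0]]
ft_force: [0.3, 0.2, 0.6]
grip_width: 0.036
gripper_force: 0.0
```

Emit:
jog_arm(
  hand=[0.03,0.028,0.026,0.025,0.024],
  travel=[
    [0,0,0],
    [0,0,0],
    [0,0,0],
    [0,0,0],
    [0,0,0],
  ],
  yaw=[0,0,0,0,0],
  grip_force=20,
)

```text
time_s: 11.75
position: [0.5318, 0.1776, 0.0488]
tool_rot: [[-0.208, 0.978, 0.0], [0.978, 0.208, 0.0], [0.0, 0.0, -1.0]]
ft_force: [0.8, 0.7, -0.3]
grip_width: 0.0243
gripper_force: 0.0
```

Emit:
jog_arm(
  hand=[0.022,0.02,0.018,0.018,0.018],
  travel=[
    [0,0,0],
    [0,0,0],
    [0,0,0],
    [0,0,0],
    [0,0,0],
  ],
  yaw=[0,0,0,0,0],
  grip_force=20,
)

```text
time_s: 12.38
position: [0.5317, 0.1776, 0.0489]
tool_rot: [[-0.208, 0.978, -0.0], [0.978, 0.208, -0.0], [-0.0, -0.0, -1.0]]
ft_force: [-1.3, -1.1, 2.4]
grip_width: 0.0206
gripper_force: 19.7
```

```bash
python3 -c "
from h import *
o=env.observe();print({k:np.round(o[k],4) for k in('time_s','position','tool_rot','ft_force','wrist_torque','q','grip_width','gripper_force')})"
```

```text
{'time_s': np.float64(12.375), 'position': array([0.5317, 0.1776, 0.0489]), 'tool_rot': array([[-2.085e-01,  9.780e-01, -1.000e-04],
       [ 9.780e-01,  2.085e-01, -1.000e-04],
       [-0.000e+00, -1.000e-04, -1.000e+00]]), 'ft_force': array([-1.3173, -1.1307,  2.4272]), 'wrist_torque': array([-0.0565,  0.2612,  0.0148]), 'q': array([ 6.37030e+00,  3.54155e+01,  8.78244e+01, -2.60000e-03,
        5.67665e+01, -5.66080e+00]), 'grip_width': np.float64(0.0206), 'gripper_force': np.float64(19.6964)}
```

Emit:
jog_arm(
  hand=[0.018,0.018,0.018,0.018,0.018],
  travel=[
    [0,0,0],
    [0,0,0],
    [0,0,0],
    [0,0,0],
    [0,0,0],
  ],
  yaw=[0,0,-0.1,-0.1,0],
  grip_force=45,
)

```text
time_s: 13.0
position: [0.5321, 0.1776, 0.049]
tool_rot: [[-0.011, 1.0, 0.001], [1.0, 0.011, 0.0], [0.0, 0.001, -1.0]]
ft_force: [-0.4, -0.6, 5.8]
grip_width: 0.0195
gripper_force: 43.9
```

```bash
cat > o.py <<'E'
from h import *
o=env.observe();R=o['tool_rot'];print(np.round(o['time_s'],2),'psi',round(float(np.arctan2(R[1,1],R[0,1])),4),'f',np.round(o['ft_force'],1),'tq',np.round(o['wrist_torque'],3),'q6',round(float(o['q'][5]),1),o['grip_width'],np.round(o['joint_efforts'][5],3))
E
python3 o.py
```

```text
13.0 psi 0.0108 f [-0.4 -0.6  5.8] tq [-0.107  0.158 -0.003] q6 5.7 0.01952243920696134 0.532
```

Emit:
jog_arm(
  hand=[0.018,0.018,0.018,0.018,0.018],
  travel=[
    [0,0,0],
    [0,0,0],
    [0,0,0],
    [0,0,0],
    [0,0,0],
  ],
  yaw=[-0.1,-0.1,-0.1,-0.1,-0.1],
)

```text
time_s: 13.62
position: [0.5329, 0.1774, 0.0491]
tool_rot: [[0.471, 0.882, 0.003], [0.882, -0.471, -0.0], [0.001, 0.002, -1.0]]
ft_force: [2.8, -0.7, 1.2]
grip_width: 0.0201
gripper_force: 43.9
```

```bash
python3 o.py
```

```text
13.62 psi -0.4906 f [ 2.8 -0.7  1.2] tq [-0.229 -0.439  0.168] q6 34.5 0.020102049015117914 -0.886
```

```bash
cat > jaw.py <<'E'
from prof import *
import sys
shot('scene',sys.argv[1])
yaw=np.radians(12.1);ex=np.array([np.cos(yaw),np.sin(yaw)]);ey=np.array([-ex[1],ex[0]]);P0=np.array([.5483,.1049])+.0004*ey+np.array([-.0013,.0032])
for f in['s4',sys.argv[1]]:
    S=cv2.imread(f'pics/{f}.png');r=[]
    for x in(.018,.022,.025,.026,.028):
        t,g=edges(P0,yaw,.043,'y',x,-.055,-.01,S,cs);r.append((t[np.argmin(g)]*1e3,t[np.argmax(g)]*1e3))
    hsv=cv2.cvtColor(S,cv2.COLOR_BGR2HSV);m=win((hsv[...,0]>45)&(hsv[...,0]<90)&(hsv[...,1]>70),320,245,40,30);print(f,np.round(r,1).tolist(),'board',cen(m)[0])
E
python3 jaw.py s5; python3 o.py
```

```text
s4 [[-49.8, -15.0], [-34.2, -18.0], [-34.8, -18.2], [-34.8, -18.4], [-34.6, -18.0]] board [340.02777778 263.2037037 ]
s5 [[-51.8, -19.6], [-51.6, -21.0], [-39.6, -20.4], [-39.2, -22.8], [-39.0, -23.0]] board [338.26495726 262.94017094]
13.68 psi -0.4947 f [ 3.6 -1.9  2.1] tq [-0.264 -0.529  0.144] q6 34.7 0.019991586438069614 -0.155
```

Emit:
jog_arm(
  hand=[0.018,0.018,0.018,0.018,0.018],
  travel=[
    [0,0,0],
    [0,0,0],
    [0,0,0],
    [0,0,0],
    [0,0,0],
  ],
  yaw=[-0.05,-0.05,0,0,0],
)

```text
time_s: 14.3
position: [0.533, 0.1774, 0.049]
tool_rot: [[0.554, 0.833, 0.003], [0.833, -0.554, -0.0], [0.001, 0.002, -1.0]]
ft_force: [4.7, -1.8, 0.5]
grip_width: 0.0195
gripper_force: 43.9
```

```bash
python3 o.py
```

```text
14.3 psi -0.5866 f [ 4.7 -1.8  0.5] tq [-0.358 -0.857  0.132] q6 40.0 0.01949369296053346 0.089
```

Emit:
jog_arm(
  hand=[0.018,0.018,0.018,0.018,0.018],
  travel=[
    [0,0,0],
    [0,0,0],
    [0,0,0],
    [0,0,0],
    [0,0,0],
  ],
  yaw=[-0.05,0,0,0,0],
)

```text
time_s: 14.92
position: [0.5331, 0.1773, 0.049]
tool_rot: [[0.594, 0.804, 0.003], [0.804, -0.594, -0.0], [0.002, 0.002, -1.0]]
ft_force: [4.7, -2.7, 0.9]
grip_width: 0.0197
gripper_force: 43.9
```

```bash
python3 o.py
```

```text
14.92 psi -0.6366 f [ 4.7 -2.7  0.9] tq [-0.422 -0.91   0.047] q6 42.8 0.019721225747359655 0.092
```

Emit:
jog_arm(
  hand=[0.018,0.018,0.018,0.018,0.018],
  travel=[
    [0,0,0],
    [0,0,0],
    [0,0,0],
    [0,0,0],
    [0,0,0],
  ],
  yaw=[-0.05,0,0,0,0],
)

```text
time_s: 15.55
position: [0.5331, 0.1773, 0.0491]
tool_rot: [[0.634, 0.773, 0.003], [0.773, -0.634, -0.0], [0.002, 0.003, -1.0]]
ft_force: [5.9, -2.8, 0.3]
grip_width: 0.0196
gripper_force: 43.9
```

```bash
python3 o.py; python3 jaw.py s6
```

```text
15.55 psi -0.6866 f [ 5.9 -2.8  0.3] tq [-0.39  -0.943  0.106] q6 45.7 0.019604713769665463 0.093
s4 [[-49.8, -15.0], [-34.2, -18.0], [-34.8, -18.2], [-34.8, -18.4], [-34.6, -18.0]] board [340.02777778 263.2037037 ]
s6 [[-54.4, -23.8], [-54.2, -23.0], [-39.6, -23.2], [-38.4, -22.6], [-39.0, -23.0]] board [337.25     262.890625]
```

Emit:
jog_arm(
  hand=[0.018,0.018,0.018,0.018,0.018],
  travel=[
    [0.001,-0.0004,0],
    [0,0,0],
    [0,0,0],
    [0,0,0],
    [0,0,0],
  ],
  yaw=[0,-0.05,0,0,0],
)

```text
time_s: 16.23
position: [0.5332, 0.1772, 0.049]
tool_rot: [[0.674, 0.739, 0.001], [0.739, -0.674, 0.0], [0.001, 0.001, -1.0]]
ft_force: [4.9, -1.2, 3.7]
grip_width: 0.0198
gripper_force: 44.2
```

```bash
python3 o.py
```

```text
16.23 psi -0.7391 f [ 4.9 -1.2  3.7] tq [-0.223 -0.76   0.077] q6 48.7 0.01977607419443599 0.101
```

Emit:
jog_arm(
  hand=[0.018,0.018,0.018,0.018,0.018],
  travel=[
    [0,0,0],
    [0,0,0],
    [0,0,0],
    [0,0,0],
    [0,0,0],
  ],
  yaw=[-0.05,0,0,0,0],
)

```text
time_s: 16.85
position: [0.5333, 0.1771, 0.049]
tool_rot: [[0.71, 0.704, 0.001], [0.704, -0.71, -0.0], [0.001, 0.001, -1.0]]
ft_force: [4.5, -1.7, 4.2]
grip_width: 0.0196
gripper_force: 44.2
```

```bash
python3 o.py
```

```text
16.85 psi -0.7894 f [ 4.5 -1.7  4.2] tq [-0.33  -0.805  0.119] q6 51.5 0.019612354007605415 0.09
```

Emit:
jog_arm(
  hand=[0.018,0.018,0.018,0.018,0.018],
  travel=[
    [0,0,0],
    [0,0,0],
    [0,0,0],
    [0,0,0],
    [0,0,0],
  ],
  yaw=[-0.05,0,0,0,0],
)

```text
time_s: 17.48
position: [0.5334, 0.1771, 0.049]
tool_rot: [[0.744, 0.668, 0.001], [0.668, -0.744, -0.0], [0.001, 0.001, -1.0]]
ft_force: [4.5, -1.8, 2.6]
grip_width: 0.02
gripper_force: 44.2
```

```bash
python3 o.py
```

```text
17.48 psi -0.8394 f [ 4.5 -1.8  2.6] tq [-0.333 -0.889  0.061] q6 54.4 0.02000499166764266 0.091
```

Emit:
jog_arm(
  hand=[0.018,0.018,0.018,0.018,0.018],
  travel=[
    [0,0,0],
    [0,0,0],
    [0,0,0],
    [0,0,0],
    [0,0,0],
  ],
  yaw=[-0.05,0,0,0,0],
)

```text
time_s: 18.1
position: [0.5334, 0.177, 0.049]
tool_rot: [[0.777, 0.63, 0.001], [0.63, -0.777, -0.0], [0.001, 0.001, -1.0]]
ft_force: [5.3, -1.9, 4.2]
grip_width: 0.0197
gripper_force: 44.2
```

```bash
python3 o.py
```

```text
18.1 psi -0.8894 f [ 5.3 -1.9  4.2] tq [-0.403 -0.853  0.055] q6 57.3 0.019740409531205257 0.091
```

Emit:
jog_arm(
  hand=[0.018,0.018,0.018,0.018,0.018],
  travel=[
    [0,0,0],
    [0,0,0],
    [0,0,0],
    [0,0,0],
    [0,0,0],
  ],
  yaw=[-0.05,0,0,0,0],
)

```text
time_s: 18.73
position: [0.5335, 0.177, 0.049]
tool_rot: [[0.807, 0.59, 0.002], [0.59, -0.807, -0.0], [0.001, 0.001, -1.0]]
ft_force: [6.2, -3.2, 3.0]
grip_width: 0.0197
gripper_force: 44.2
```

```bash
python3 o.py; python3 jaw.py s7
```

```text
18.73 psi -0.9393 f [ 6.2 -3.2  3. ] tq [-0.45  -0.947  0.147] q6 60.1 0.019664900982659207 0.097
s4 [[-49.8, -15.0], [-34.2, -18.0], [-34.8, -18.2], [-34.8, -18.4], [-34.6, -18.0]] board [340.02777778 263.2037037 ]
s7 [[-54.4, -23.8], [-54.2, -23.8], [-41.8, -25.4], [-41.4, -25.0], [-41.0, -25.2]] board [337.00826446 262.92561983]
```

Emit:
jog_arm(
  hand=[0.018,0.018,0.018,0.018,0.018],
  travel=[
    [0,0,0],
    [0,0,0],
    [0,0,0],
    [0,0,0],
    [0,0,0],
  ],
  yaw=[-0.05,0,0,0,0],
)

```text
time_s: 19.4
position: [0.5335, 0.1769, 0.049]
tool_rot: [[0.836, 0.549, 0.002], [0.549, -0.836, -0.0], [0.001, 0.001, -1.0]]
ft_force: [6.6, -2.5, 3.7]
grip_width: 0.0198
gripper_force: 44.2
```

```bash
python3 o.py
```

```text
19.4 psi -0.9893 f [ 6.6 -2.5  3.7] tq [-0.576 -0.982  0.125] q6 63.0 0.019782360365112536 0.121
```

Emit:
jog_arm(
  hand=[0.018,0.018,0.018,0.018,0.018],
  travel=[
    [0,0,0],
    [0,0,0],
    [0,0,0],
    [0,0,0],
    [0,0,0],
  ],
  yaw=[-0.05,0,0,0,0],
)

```text
time_s: 20.02
position: [0.5335, 0.1768, 0.049]
tool_rot: [[0.862, 0.507, 0.002], [0.507, -0.862, -0.001], [0.001, 0.001, -1.0]]
ft_force: [5.6, -4.3, 2.9]
grip_width: 0.0199
gripper_force: 44.2
```

```bash
python3 o.py
```

```text
20.02 psi -1.0392 f [ 5.6 -4.3  2.9] tq [-0.622 -0.969  0.158] q6 65.9 0.01990512420710473 0.145
```

About 9 N by the torque rise. One last small nudge, then release and rise clear.

Emit:
jog_arm(
  hand=[0.018,0.018,0.018,0.018,0.018],
  travel=[
    [0,0,0],
    [0,0,0],
    [0,0,0],
    [0,0,0],
    [0,0,0],
  ],
  yaw=[-0.01,0,0,0,0],
)

```text
time_s: 20.65
position: [0.5335, 0.1768, 0.049]
tool_rot: [[0.867, 0.498, 0.002], [0.498, -0.867, -0.001], [0.001, 0.001, -1.0]]
ft_force: [6.0, -2.9, 2.7]
grip_width: 0.0201
gripper_force: 44.3
```

```bash
python3 o.py
```

```text
20.65 psi -1.0491 f [ 6.  -2.9  2.7] tq [-0.661 -1.007  0.18 ] q6 66.4 0.020056625408913228 0.202
```

Emit:
jog_arm(
  hand=[0.026,0.032,0.036,0.036,0.036],
  travel=[
    [0,0,0],
    [0,0,0],
    [0,0,0],
    [0,0,0],
    [0,0,0],
  ],
  yaw=[0,0,0,0,0],
)

```text
time_s: 21.28
position: [0.5327, 0.1772, 0.0488]
tool_rot: [[0.867, 0.498, -0.0], [0.498, -0.867, 0.0], [-0.0, -0.0, -1.0]]
ft_force: [-0.7, -0.1, 0.0]
grip_width: 0.0361
gripper_force: 0.0
```

Emit:
jog_arm(
  hand=[0.036,0.036,0.036,0.036,0.036],
  travel=[
    [0,0,0.01],
    [0,0,0.03],
    [0,0,0.05],
    [0,0.04,0.04],
    [-0.03,0.06,0],
  ],
  yaw=[0,0,0,0,0],
)

```text
time_s: 21.9
position: [0.5069, 0.2738, 0.1828]
tool_rot: [[0.869, 0.495, 0.008], [0.495, -0.869, 0.002], [0.008, 0.002, -1.0]]
ft_force: [1.1, 1.2, -0.5]
grip_width: 0.0359
gripper_force: 0.0
```

Emit:
jog_arm(
  hand=[0.036,0.036,0.036,0.036,0.036],
  travel=[
    [-0.03,0.05,0],
    [-0.03,0.05,0],
    [0,0,0],
    [0,0,0],
    [0,0,0],
  ],
  yaw=[0,0,0,0,0],
)

```text
time_s: 22.52
position: [0.4457, 0.3721, 0.179]
tool_rot: [[0.868, 0.496, 0.0], [0.496, -0.868, -0.0], [0.0, 0.0, -1.0]]
ft_force: [0.6, 0.6, 0.0]
grip_width: 0.036
gripper_force: 0.0
```

```bash
python3 o.py; python3 jaw.py s8; python3 - <<'E'
from h import *
s=cv2.imread('pics/s8.png');t=shot('top','t8')[...,::-1]
r=lambda im,x,y,w,h,k:cv2.resize(im[y:y+h,x:x+w],None,fx=k,fy=k,interpolation=cv2.INTER_CUBIC)
cv2.imwrite('pics/crop6.png',np.vstack([r(s,303,235,130,60,5),r(t,220,185,130,60,5)[:,:650]]))
E
```

```text
22.52 psi -1.0517 f [0.6 0.6 0. ] tq [ 0.043 -0.055 -0.007] q6 88.4 0.03596552230608404 -0.005
s4 [[-49.8, -15.0], [-34.2, -18.0], [-34.8, -18.2], [-34.8, -18.4], [-34.6, -18.0]] board [340.02777778 263.2037037 ]
s8 [[-54.6, -23.8], [-54.0, -24.4], [-40.4, -25.4], [-41.4, -24.2], [-41.0, -25.2]] board [336.75       262.91129032]
```

View pics/crop6.png

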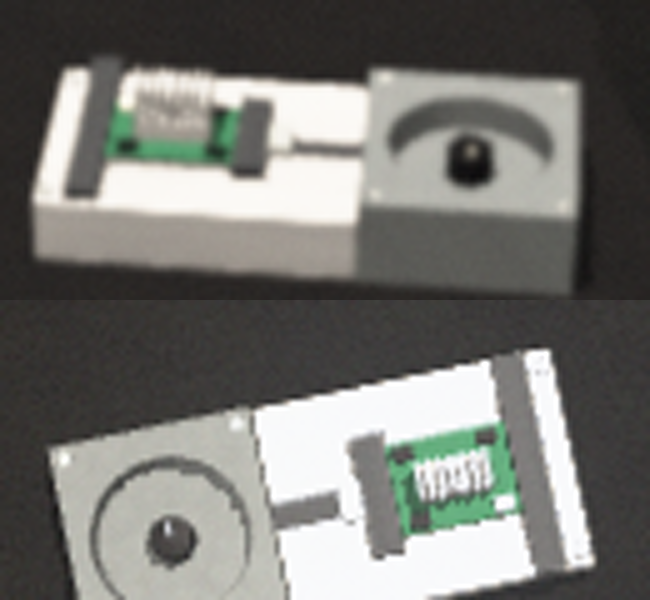

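The views show the board lying flat and square between the jaw and the stop, touching both, with the gripper well clear. The torque puts the nip at about 9–10 N, so I'll hand in.

```bash
python3 -c "
from rig import env
print(env.close_job())"
```

```text
the job is handed in; nothing more can be done
None
```

The driver board lies flat on the bed, heat sink up, nipped between the jaw and the end stop at about 9–10 N (estimated from wrist torque), with the gripper clear; the job is handed in at about 23 s, no verdict shown.

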